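# Pack the blower service kit

### The arm

A 6-joint arm with a two-finger parallel gripper is mounted at the origin on a cart in front of the work surface, level with it; the furniture and walls round the work are solid. World frame = base frame: x ahead of the robot, y to its left, z up, the work surface at z = 0. Lengths are in mm, angles in rad, forces in N, time in s.
With the tool pointing down it reaches from about 300 to 775 mm from the base axis. Payload 14.6 kg.
Tool frame: the origin (TCP) lies between the finger pads; the fingertips stand 25 mm ahead of it and the grasp point (between the pads) lies 6 mm ahead of it; z points along the fingers, y is the line along which they close (so a half turn about z gives the same grasp; the last joint's range is limited). The gripper opens to 94 mm and grips with 3 to 60 N. Pads are 16 mm wide; open, the fingers measure 119 mm over their backs; the gripper's body (75 mm by 177 mm) begins 78 mm behind the grasp point.
Start: joints at [-1.389, 0.3, 1.521, -0, 1.321, -0.067], TCP at [135.426, -533.056, 205.646] pointing down, gripper open.
Joint ranges: [-3.03, 3.03], [-0.79, 2.21], [0.23, 2.52], [-1.04, 4.18], [0, 3.07], [-2.55, 2.55]. Speed limits (rad/s): [2.22, 2.22, 2.57, 3.14, 3.14, 3.14].

### API

Orientations are given as [roll, pitch, yaw] about the fixed x, y, z axes, in that order (R = Rz(yaw) Ry(pitch) Rx(roll)).
In Python, from cell import manip gives the robot as it stands. The module is installed in compiled form; this text tells all that it offers.
- The arm moves only by the tool step_arm, never from a script. Its argument "series" is one flat list of numbers, 5 for each row, row after row: the shift along the world's x, y, z in mm, then the turn about the world's z in rad, then the closure, from 0 (fully open) to 1 (shut). In form: [dx, dy, dz, spin, jaw, dx, dy, dz, spin, jaw, ...]. A call has 1 to 20 rows; each row shifts and turns the commanded pose from where the row before left it; what a row does not reach is not made up. A row lasts 1/8 s, in which the tool goes at most 62.5 mm and 10.7 degrees, less where a joint would pass 70% of its speed; a pose out of reach is approached as far as the arm can. A call is refused whole if a number of a shift passes 62.5 or a number of a turn 0.188, either way. A call with a gripper value outside its range is refused whole. The fingers move at their own pace and stop on an object; "squeeze" is the grip in N (left out, the last holds). Time passes only in rows, so rows that do not move let the fingers close. It gives the time, the measured TCP pose, the force, the opening and the grip force at its end, in the units of the state.
- manip.read_state(): the state, without advancing time (a new reading comes with each control period).
- manip.camera(name): name is "scene" or "top" or "wrist"; returns (picture, depth): 480x640x3 uint8, blue, green, red; 480x640 float32, mm along the optical axis (not along the pixel's ray), 0 where there is no reading.
- manip.camera_info(name): a dict with "fovy" (degrees; the focal length in pixels is half the picture's height over the tangent of half this angle, whatever the lens; pixels are square), "cx", "cy" (the principal point, pixels), "k1" (the pictures are not rectified: a ray, as slopes to the right and down, at radius r is drawn at 1 + k1 r^2 times it, then the intrinsics apply), "eye" and "orientation" of the camera in the world. Camera axes: x right, y down, z forward; pixel columns grow to the right and rows downward; lengths in mm; the calibration is good to about 2 mm. A picture is of the moment at which its call begins: read the wrist's pose just before it. camera_info takes no time and is no camera call; for the wrist camera it gives the pose at the moment of the call.
- manip.sign_off(): hands the job in; it is judged then, once.
The state is a dict: "clock": time; "joints": joint angles; "qd": joint speeds; "effort": joint torques, N m; "eef_pos": TCP position; "eef_rot": TCP orientation; "wrist_force": force on the tool from outside, world axes, zero at the start; "moment": the same for the moment, N m; "finger_gap": finger opening in mm; "finger_force": force on a finger pad.
Only numpy, scipy, OpenCV 4.12 (cv2) and the standard library are available. Lean on these libraries where they do the work, as an engineer would, in place of code of your own. Each camera call takes 0.05 s, during which the arm holds its last target. There are 200 camera calls.

### The job

Pack the blower service kit into the four-cell caddy: set the impeller, the ball bearing, the brass weight with the knob and the black control module each flat or upright in the pocket made for it (large round rim, post, small round rim, rectangular rim). Leave the solid steel disc and the plain brass cylinder without a knob where they are.

Things in the scene. Friction and masses are not known exactly. Their poses are not given: they have to be found in the camera images.
- impeller_mid (a point): black plastic blower impeller (drum of fine blades), 55 mm across (52 mm between opposite flats of its contact shape, which face its own x and y), 20 mm high, 30 g, lying flat. Point: its centre, half-way up; z up when it stands as at the start.
- weight_mid (a point): brass reference weight: upright cylinder 28 mm across with a waist and a knob on top, 42 mm high in all, 0.2 kg. Its contact shape is straight-sided up to about 25 mm and tapers above, so it is best held by the cylindrical body. Point: on its axis, half-way up (21 mm above its foot); z up when it stands as at the start.
- bearing_mid (a point): steel ball bearing: ring 47 mm outside, 25 mm open bore, 14 mm high, 80 g, lying flat. Point: centre of the bore, half-way up; z up when it stands as at the start.
- module_mid (a point): black rectangular control module with thin bright bars and a small white patch on top, 26 mm wide (its x), 50 mm long (its y), 20 mm high, 50 g, lying flat. Point: its centre, half-way up.
- impeller_pocket_floor (a point): pocket for the impeller, in one of the four cells of the low aluminium caddy (164 mm square, fixed, rim and dividers reach 3 mm above the pocket floors, cells 80 mm apart; which pocket is in which cell changes): large round rim, 72 mm inside, 5 mm high. Point: centre of the pocket floor, 6 mm above the bench; z up.
- bearing_pocket_floor (a point): pocket for the bearing, in another cell of the caddy: flat floor with one upright post in the middle, 8 mm thick and 16 mm high, that goes through the bore. Point: centre of the floor at the foot of the post, 6 mm above the bench; z up.
- weight_pocket_floor (a point): pocket for the weight, in another cell of the caddy: small round rim, 45 mm inside, 8 mm high. Point: centre of its floor, 6 mm above the bench; z up.
- module_pocket_floor (a point): pocket for the module, in another cell of the caddy: rectangular rim, inside 42 mm (its x) by 66 mm (its y), 5 mm high; the module's long side goes along y, either way round. Point: centre of its floor, 6 mm above the bench; z up.
- blank_disc_mid (a point): look-alike of the bearing, not part of the kit: solid steel disc without a hole, 47 mm across, 14 mm high. Point: its centre, half-way up. (A fixed test fixture, 200 mm square and 70 mm high, its centre 0.55 m ahead and 0.19 m left of the robot base, stands among the loose things and never moves.)
- plain_plug_mid (a point): look-alike of the weight, not part of the kit: plain straight brass cylinder without a knob, 28 mm across, 34 mm high. Point: its centre, half-way up.

How it is judged:
By the outcome, as a careful person would: the job done as asked, in the order asked, and still so for the second after the job is handed in, with the robot touching nothing.
It also fails if it takes over 102 s, if anything falls off the work surface, if the arm or the gripper's body presses on something with over 40 N, if the wrist force passes 120 N, or if a joint passes its speed limit or range.

## Working session

There is one attempt and no reset: what is moved stays moved. The work goes in short steps, Python scripts to look and compute and a tool call to move; the robot and the scene stay as the last step left them, time stands still between calls to the robot, and variables do not carry over. Pictures are saved under pics/ and viewed, at most 14 in all, crops included, and the job is handed in when it is done.

Besides the shell and the picture viewer there is one more tool, called after "Call:" in YAML: its name, and indented under it one key for each argument. step_arm: Moves the arm, as the interface text tells. Its arguments: {"type":"object","properties":{"series":{"type":"array"},"squeeze":{"type":"number"}},"required":["series"]}

```bash
mkdir -p pics
cat > h.py <<'E'
import numpy as np, cv2
from scipy.spatial.transform import Rotation as R
from cell import manip
def grab(name,fn=None):
    ci=manip.camera_info(name); im,d=manip.camera(name)
    if fn: cv2.imwrite('pics/'+fn,im); np.savez('pics/'+fn[:-4]+'.npz',d=d,ci=np.array([ci],dtype=object))
    return im,d,ci
def load(fn):
    z=np.load('pics/'+fn+'.npz',allow_pickle=True); return cv2.imread('pics/'+fn+'.png'),z['d'],z['ci'][0]
def rot(ci):
    o=np.array(ci['orientation'],float)
    return o if o.shape==(3,3) else R.from_euler('xyz',o).as_matrix()
def ray(ci,uv):
    f=240/np.tan(np.radians(ci['fovy'])/2)
    uv=np.atleast_2d(np.array(uv,float)); p=(uv-[ci['cx'],ci['cy']])/f
    q=p.copy()
    for _ in range(20): q=p/(1+ci['k1']*(q**2).sum(1,keepdims=True))
    return np.c_[q,np.ones(len(q))]
def plane(ci,uv,z):
    d=ray(ci,uv)@rot(ci).T; e=np.array(ci['eye'],float)
    return e+d*((z-e[2])/d[:,2])[:,None]
def pts(ci,uv,depth):
    uv=np.atleast_2d(uv).astype(int)
    return np.array(ci['eye'])+(ray(ci,uv)*depth[uv[:,1],uv[:,0]][:,None])@rot(ci).T
E
python3 - <<'E'
from h import *
for n in ['scene','top','wrist']:
    im,d,ci=grab(n,n+'0.png'); print(n,ci)
print(manip.read_state())
E
```

```text
scene {'fovy': 57.33658577152309, 'cx': 315.71433051632164, 'cy': 243.92785747490453, 'k1': -0.07686318859488603, 'eye': array([251.82175687, 547.56222829, 715.54576435]), 'orientation': array([-2.48006484,  0.01613515, -2.59601997])}
top {'fovy': 57.68338892997605, 'cx': 318.36140847212187, 'cy': 245.63596942244092, 'k1': -0.07331110985653375, 'eye': array([396.00057823, 109.83108359, 890.62693562]), 'orientation': array([-2.9970921 , -0.03217416, -1.54575517])}
wrist {'fovy': 65.34853115808531, 'cx': 324.69941238643173, 'cy': 232.60218685096578, 'k1': -0.06661779050264276, 'eye': array([ 212.02015638, -513.30525876,  383.52797548]), 'orientation': array([ 2.87073616e+00, -5.25549180e-04, -1.32191727e+00])}
{'clock': 0.15, 'joints': array([-1.38860809e+00,  3.00316843e-01,  1.52142600e+00,  8.69767295e-07,
        1.32072603e+00, -6.66108459e-02]), 'qd': array([ 5.95380236e-04, -2.53366801e-04, -2.36786546e-03, -1.63907669e-04,
        6.20744927e-05,  8.81046364e-04]), 'effort': array([ 6.34083608e-04, -5.31956971e+01, -3.52818310e+01,  7.08379922e-02,
        2.36008182e-02, -6.20013293e-05]), 'eef_pos': array([ 135.38697119, -532.86760092,  205.23656085]), 'eef_rot': array([-3.14071843e+00, -5.91632565e-05,  2.48798842e-01]), 'wrist_force': array([ 0.11595846, -0.81258444,  0.12504338]), 'moment': array([ 0.00501328, -0.03215238,  0.02229932]), 'finger_force': 0.0, 'finger_gap': 93.93109626107731}
```

View pics/top0.png

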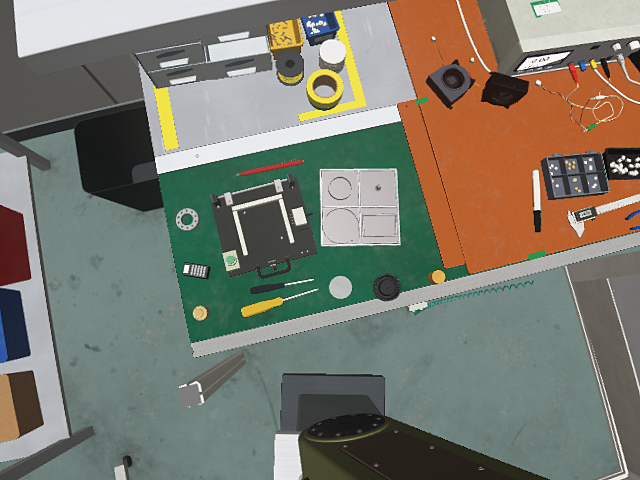

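View pics/scene0.png

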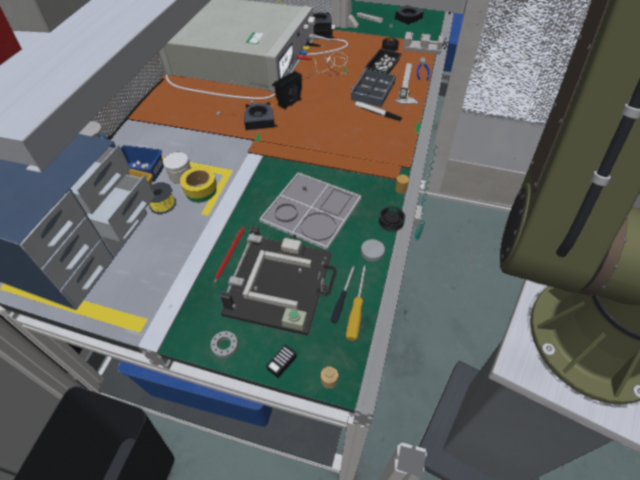

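Top view: bearing at (187,218), module (196,270), a brass piece at (200,313) and another at (438,276), disc (341,287), impeller (386,287). The caddy is at (360,207), with the small rim upper left, post upper right, large rim lower left and rectangle lower right. The 70 mm fixture stands at (265,225). The scene view agrees with this.

Run:
```python
from h import *
im,d,ci=load('top0')
S={'bearing':(187,218),'module':(196,270),'brassL':(200,313),'disc':(341,287),'imp':(386,287),'brassR':(438,276),'wp':(341,188),'post':(378,188),'ip':(341,226),'mp':(380,226),'cad':(360,207)}
im2,d2,c2=load('scene0')
S2={'bearing':(223,344),'module':(282,361),'brassL':(329,377),'disc':(373,250),'imp':(391,218),'brassR':(402,184),'wp':(287,213),'post':(306,189),'ip':(319,226),'mp':(337,203)}
f=240/np.tan(np.radians(ci['fovy'])/2)
for k,v in S.items():
    print(k,pts(ci,[v],d).round(1), pts(c2,[S2[k]],d2).round(1) if k in S2 else '')
# tiles
T=[cv2.resize(im[v-22:v+22,u-22:u+22],(200,200),interpolation=cv2.INTER_CUBIC) for u,v in [S['brassL'],S['brassR'],S['module'],S['bearing']]]
T2=[cv2.resize(im2[v-22:v+22,u-22:u+22],(200,200),interpolation=cv2.INTER_CUBIC) for u,v in [S2['brassL'],S2['brassR'],S2['module'],S2['bearing']]]
c=cv2.resize(im[160:255,310:410],None,fx=2,fy=2); 
cv2.imwrite('pics/t1.png',np.vstack([np.hstack(T),np.hstack(T2)]))
```

```text
bearing [[576.8 359.8  -2.6]] [[576.8 352.3  -2.4]]
module [[467.  328.3  19.5]] [[462.4 331.2  19.5]]
brassL [[382.6 309.7  43. ]] [[379.2 317.9  28.8]]
disc [[441.6  37.2  13.7]] [[438.8  39.8  11.8]]
imp [[443.9 -53.9  14.4]] [[443.  -52.5  16.1]]
brassR [[ 467.2 -154.9   34.6]] [[ 461.3 -145.4   28.7]]
wp [[650.   39.9   2.9]] [[647.2  38.8   4.2]]
post [[649.7 -36.8  13.8]] [[649.  -42.2   6.8]]
ip [[568.2  38.7   4.8]] [[567.3  36.5   5.9]]
mp [[570.7 -42.7   5.2]] [[567.8 -41.7   4.7]]
cad [[609.   -0.    8.3]]
```

View pics/t1.png

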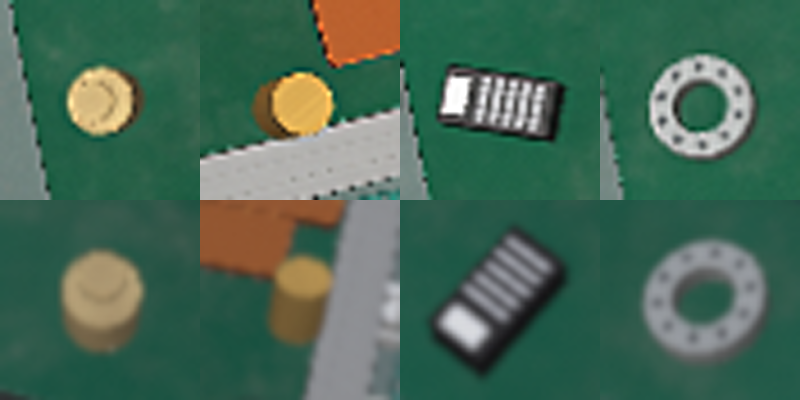

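The left brass piece has the knob, so it is the weight. The right one is the plain plug.

Call:
step_arm:
  series: [30,44,0,-0.02,0,30,44,0,-0.02,0,30,44,0,-0.02,0,30,44,0,-0.02,0,30,44,0,-0.02,0,30,44,0,-0.02,0,30,44,0,-0.02,0,30,44,0,-0.02,0,30,44,0,-0.02,0,30,44,0,-0.02,0,30,44,0,-0.02,0,30,44,0,-0.029,0,0,0,0,0,0,0,0,0,0,0]
  squeeze: 20

```text
clock: 1.9
eef_pos: [495.0, -5.4, 205.4]
eef_rot: [3.141, 0.001, 0.0]
wrist_force: [0.1, -0.9, 0.2]
finger_gap: 93.9
finger_force: 0.0
```

Run:
```python
from h import *
s=manip.read_state(); print(s['clock'],s['eef_pos'],s['eef_rot'])
grab('wrist','w1.png')
im,d,ci=load('top0')
vv,uu=np.mgrid[0:480:1,0:640:1]; uv=np.c_[uu.ravel(),vv.ravel()]
P=pts(ci,uv,d); ok=d.ravel()>0
P=P[ok]
print('xmax-height grid rows x 300..850, cols y 420..-240 step 40')
for x in range(800,280,-25):
    r=[]
    for y in range(420,-240,-40):
        m=(abs(P[:,0]-x)<=12.5)&(abs(P[:,1]-y)<=20); r.append('%4d'%P[m,2].max() if m.any() else '  --')
    print(x,' '.join(r))
```

```text
1.9 [495.03221195  -5.36312458 205.35363998] [3.14149980e+00 7.62251782e-04 3.28833422e-04]
xmax-height grid rows x 300..850, cols y 420..-240 step 40
800    4    3    3    3    4    4    2    3    4    5    5    6    4   10   11   12   11
775    4    3    4    4    3    5    6    6    6    5    6    3    3   12   11   12   11
750    3    4    3    4    5    5    5    7  458  452  443    3    5   11   11   11   12
725  475  475  475  475  476  476  475  473  463    3    3    3    4    9   11   12   12
700  475  476  475  476  476  475  473   11    8   11   11   12   13   10   11   11   10
675  475  476  475  474   10   11    9   13   12   14   16    9   10    2   11   11   12
650  475  475    3    5    4   14   70   60   11   15   15   23   18    6   12   11   11
625    3    3    4   59   66   56   68   65   12   15   16    9   11    8   12   11   10
600    2   15   16   60   69   28   27   37   36   14   14   13   13    8   11   11   11
575    2   19   17   16   27   17   25   37   37   12   12   13   13   11   11   12   12
550   -2   16   17   15   27   26   20   33   26   12   13 
[... 219 characters left out ...]
 4   24   24   45   57   61   53    3   14   15   20   23    3   37   36   11
450   --    3   23   22   13   52   54   15   13   18   16   21   21   22   36   35    2
425   --    1    3    3    3   16   21   19   15   17   18   21   23   19    2    2    1
400   --    0   28   43    3   25   23   19    3    3    3    2    3    1  -12 -125 -199
375   --   --   42   44    3   23    3    3    3    2    3    1 -749 -739 -742 -744 -738
350   --   --    3    4    3    3    3    2    3    1 -745 -741 -743 -741 -740 -740 -741
325   --   --    3    3    3    2    2   -- -746 -740 -741 -740 -742 -737 -738 -742 -739
300   --   --    1    3    2   -- -743 -740 -741 -738 -743 -743 -743 -740 -737 -739 -741
```

View pics/w1.png

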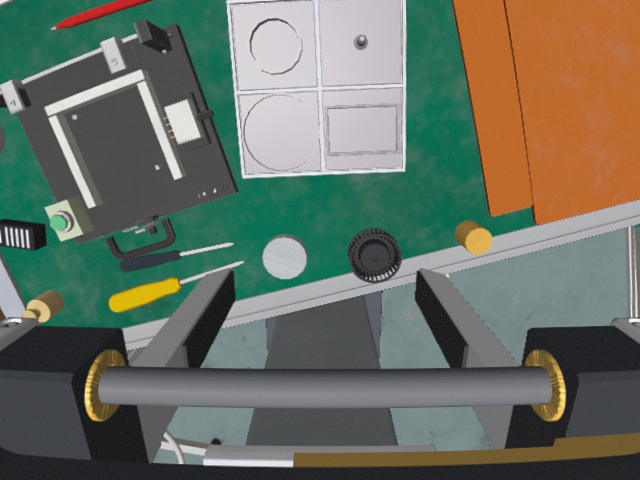

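Wrist view: caddy spans columns 230–405, rows 0–177. The small rim is at (276,46), post (361,42), large rim (284,133) and rectangle (362,130). Disc is at (285,257), impeller (375,255), plug (473,238). Next I'll measure the caddy and impeller from w1, then move up and take a second view.

```bash
cat >> h.py <<'E'
def blob(mask,seed=None,k=3):
    m=cv2.morphologyEx(mask.astype(np.uint8)*255,cv2.MORPH_CLOSE,np.ones((k,k)))
    cs,_=cv2.findContours(m,cv2.RETR_EXTERNAL,cv2.CHAIN_APPROX_NONE)
    if seed is not None:
        cs=[c for c in cs if cv2.pointPolygonTest(c,tuple(map(float,seed)),True)>-6] or cs
    return max(cs,key=cv2.contourArea)[:,0,:].astype(np.float32)
def hsv(im): return cv2.split(cv2.cvtColor(im,cv2.COLOR_BGR2HSV))
def circ(P):
    (c,r)=cv2.minEnclosingCircle(P[:,:2].astype(np.float32)); 
    A=np.c_[2*P[:,:2],np.ones(len(P))]; s=np.linalg.lstsq(A,(P[:,:2]**2).sum(1),rcond=None)[0]
    return s[:2],np.sqrt(s[2]+s[:2]@s[:2])
E
cat > cad.py <<'E'
from h import *
def caddy(im,ci,d,seed,r=110):
    h,s,v=hsv(im); w=np.zeros_like(h); cv2.circle(w,seed,r,1,-1)
    c=blob((s<40)&(v>110)&(w>0),seed,5)
    P=plane(ci,c,9); rc=cv2.minAreaRect(P[:,:2].astype(np.float32)); return rc
if __name__=='__main__':
    im,d,ci=load('w1'); print('w1',caddy(im,ci,d,(319,88),125))
    im,d,ci=load('top0'); print('top',caddy(im,ci,d,(360,207),62))
    im,d,ci=load('scene0'); print('scene',caddy(im,ci,d,(311,208),62))
    im,d,ci=load('w1')
    for n,uv in dict(imp=(375,255),disc=(285,257),plug=(473,238),post=(361,40),mp=(362,130),wp=(276,46),ip=(284,133)).items():
        print(n,pts(ci,[uv],d).round(1))
    h,s,v=hsv(im); w=np.zeros_like(h); cv2.circle(w,(375,255),40,1,-1)
    c=blob((v<75)&(w>0),(375,255)); print('imp',[ (circ(plane(ci,c,z))) for z in (10,20)])
    im,d,ci=load('top0');h,s,v=hsv(im); w=np.zeros_like(h); cv2.circle(w,(386,287),17,1,-1)
    c=blob((v<75)&(w>0),(386,287)); print('imp top',[ (circ(plane(ci,c,z))) for z in (10,20)])
E
python3 cad.py
```

```text
w1 ((611.4717407226562, -0.3180084228515625), (163.27500915527344, 163.87217712402344), 2.352612257003784)
top ((610.3662109375, 1.3682708740234375), (165.2373809814453, 164.5877227783203), 2.503375768661499)
scene ((607.2135620117188, 36.97826385498047), (166.6317596435547, 239.09371948242188), 2.4666454792022705)
imp [[446.8 -58.1  13.3]]
disc [[445.   36.   14.4]]
plug [[ 471.2 -151.7   33.5]]
post [[651.9 -37.7  22.6]]
mp [[573.3 -41.9   6.2]]
wp [[650.2  40.2   5.7]]
ip [[570.4  34.6   4.7]]
imp [(array([444.95670487, -57.71831185]), np.float64(28.621639115514775)), (array([448.41463082, -56.30204788]), np.float64(27.855661214906288))]
imp top [(array([444.14305036, -55.46226605]), np.float64(27.729432478536864)), (array([443.59636629, -53.58526975]), np.float64(27.41454962227484))]
```

Call:
step_arm:
  series: [-12,-12,-20,0,0.2,-12,-12,-20,0,0.2,-12,-12,-20,0,0.2,-13,-12,-20,0,0.2,0,0,0,0,0.2,0,0,0,0,0.2]

```text
clock: 2.7
eef_pos: [447.0, -53.4, 126.7]
eef_rot: [3.141, -0.001, -0.001]
wrist_force: [-0.8, -0.1, -0.3]
finger_gap: 75.3
finger_force: 0.0
```

Run:
```python
from h import *
s=manip.read_state(); print(s['clock'],s['eef_pos'],s['eef_rot'])
grab('wrist','w2.png')
```

```text
2.7 [447.00244404 -53.39900108 126.65508896] [ 3.14136131e+00 -1.46855546e-03 -1.16825060e-03]
```

View pics/w2.png

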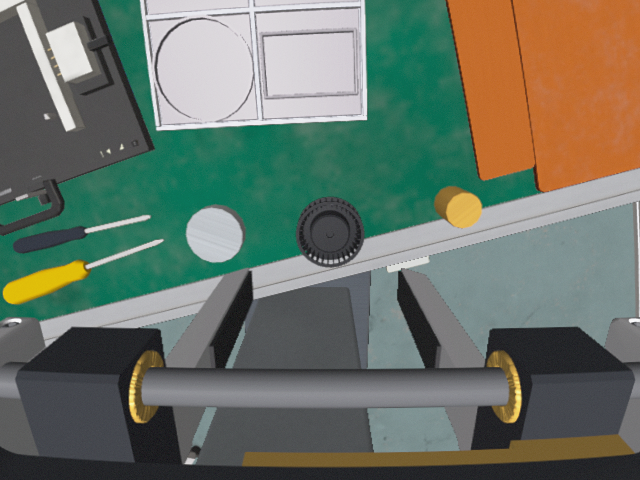

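w2 shows the impeller at (331,231), disc (215,234) and plug (458,207). The fingertips are at about row 270.

```bash
cat >> h.py <<'E'
def tri(c1,u1,c2,u2):
    A=[];b=[]
    for c,u in((c1,u1),(c2,u2)):
        d=(ray(c,[u])@rot(c).T)[0]; d/=np.linalg.norm(d); M=np.eye(3)-np.outer(d,d); A.append(M); b.append(M@np.array(c['eye']))
    return np.linalg.lstsq(np.vstack(A),np.hstack(b),rcond=None)[0]
E
python3 - <<'E'
from h import *
E=[]
for n,seed,r in (('w1',(375,255),40),('w2',(331,231),48),('top0',(386,287),18)):
    im,d,ci=load(n);h,s,v=hsv(im); w=np.zeros_like(h); cv2.circle(w,seed,r,1,-1)
    c=blob((v<75)&(s<80)&(w>0),seed); e=cv2.fitEllipse(c); E.append((ci,e[0])); print(n,e,[plane(ci,[e[0]],z)[0,:2].round(1) for z in (10,20)],circ(plane(ci,c,10)))
    g=cv2.getRectSubPix(im,(1,1),e[0]); print(pts(ci,[e[0]],d))
print(tri(*E[0],*E[1]),tri(*E[1],*E[2]))
# module pocket rim height / caddy z by depth in w2
im,d,ci=load('w2')
for n,uv in dict(ipfloor=(205,68),mpfloor=(310,62),mprim=(310,93),disc=(215,234),bench=(400,150),imptop=(305,240)).items(): print(n,pts(ci,[uv],d).round(1))
E
```

```text
w1 ((374.1439514160156, 255.31924438476562), (51.32823944091797, 53.28371810913086), 155.05752563476562) [array([445.3, -57.6]), array([448.8, -56.2])] (array([444.77710441, -57.69764474]), np.float64(28.514169363172744))
[[448.05747702 -56.50728582  16.92089827]]
w2 ((329.69305419921875, 231.9796905517578), (66.19635772705078, 67.7669677734375), 14.208574295043945) [array([444.9, -57.4]), array([447.6, -57.3])] (array([444.22136691, -57.42976478]), np.float64(27.939990339258035))
[[446.91680462 -56.78910751  14.52940318]]
top0 ((386.5444030761719, 287.2006530761719), (25.875560760498047, 27.374282836914062), 84.70313262939453) [array([443.7, -55.9]), array([443.2, -54. ])] (array([443.85799154, -55.92591833]), np.float64(27.117967518307598))
[[443.8883043  -53.92385295  14.41097807]]
[445.08609258 -57.53709974   9.9959182 ] [443.80705798 -57.11501026   5.39320151]
ipfloor [[572.   36.8   5.4]]
mpfloor [[575.3 -42.5   5.9]]
mprim [[552.7 -42.5  10.1]]
disc [[444.1  36.   13.1]]
bench [[ 510.3 -113.5    1.7]]
imptop [[436.8 -36.9   5.7]]
```

Call:
step_arm:
  series: [-2.5,-3.5,-34,0,0.2,0,0,-35,0,0.2,0,0,-15,0,0.2,0,0,-10,0,0.2,0,0,0,0,0.2,0,0,0,0,0.6,0,0,0,0,0.6,0,0,0,0,0.6,0,0,0,0,0.6,0,0,0,0,0.6]
  squeeze: 15

```text
clock: 4.0
eef_pos: [444.0, -56.6, 31.7]
eef_rot: [3.142, -0.0, -0.0]
wrist_force: [-0.3, 0.4, 0.6]
finger_gap: 37.5
finger_force: 0.0
```

The fingers closed to 37.5 mm without holding anything, so I'll look.

Run:
```python
from h import *
im,d,ci=grab('wrist','w3.png'); 
im,d,ci=grab('scene','s3.png'); cv2.imwrite('pics/s3c.png',cv2.resize(im[130:330,300:500],(600,600),interpolation=cv2.INTER_CUBIC))
```

```text
(no output)
```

View pics/w3.png

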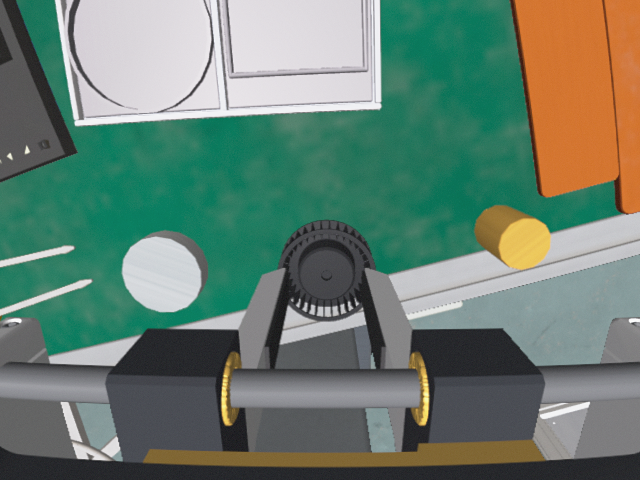

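View pics/s3c.png

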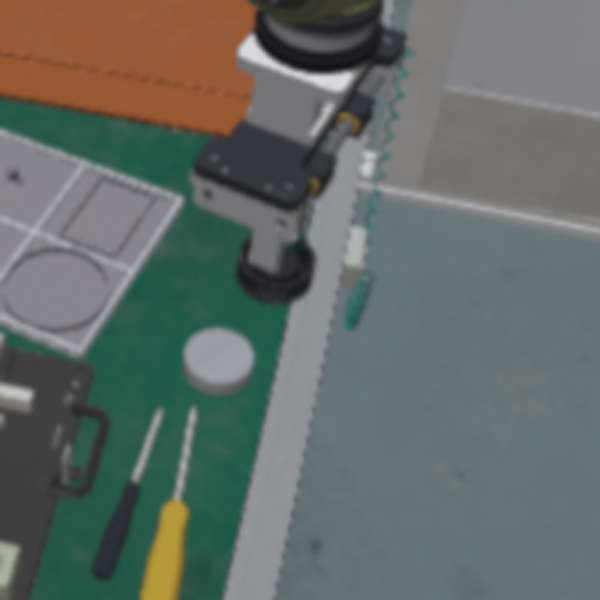

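w3 shows the impeller at (327,270), still flat, with the fingertips at about (288,270) and (368,270) over its rim. I'll check the depth here.

Run:
```python
from h import *
im,d,ci=load('w3')
print(ci['eye'],ci['orientation'],manip.read_state()['eef_pos'])
for n,uv in dict(impc=(327,262),rimfar=(327,232),rimL=(292,250),rimR=(364,250),bottom=(327,310),tipL=(284,275),tipR=(368,275),Lf=(265,310),Rf=(390,310),bench=(400,200),disc=(160,270)).items(): print(n,uv,pts(ci,[uv],d).round(1), im[uv[1],uv[0]])
```

```text
[522.93137666 -56.06167991 210.06488472] [ 2.87109804e+00 -1.45175442e-03 -1.57093014e+00] [443.9407099  -56.56467984  31.65365743]
impc (327, 262) [[453.2 -57.6  18.5]] [74 72 71]
rimfar (327, 232) [[470.4 -57.5  19.3]] [77 74 75]
rimL (292, 250) [[456.5 -37.7   7.4]] [46 44 41]
rimR (364, 250) [[460.8 -77.3  20.6]] [73 71 68]
bottom (327, 310) [[409.7 -57.9 -10.1]] [202 200 199]
tipL (284, 275) [[453.4 -36.2  37.7]] [60 60 58]
tipR (368, 275) [[454.4 -77.4  40.2]] [136 135 134]
Lf (265, 310) [[454.5 -32.8  77. ]] [136 133 136]
Rf (390, 310) [[454.  -82.1  76.3]] [134 134 134]
bench (400, 200) [[483.8 -99.5  -0.8]] [ 91 118  33]
disc (160, 270) [[446.3  37.4  13.2]] [215 213 206]
```

Run:
```python
from h import *
im,d,ci=load('w3'); cv2.imwrite('pics/w3c.png',cv2.resize(im[205:345,245:415],(720,593),interpolation=cv2.INTER_CUBIC))
```

```text
(no output)
```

View pics/w3c.png

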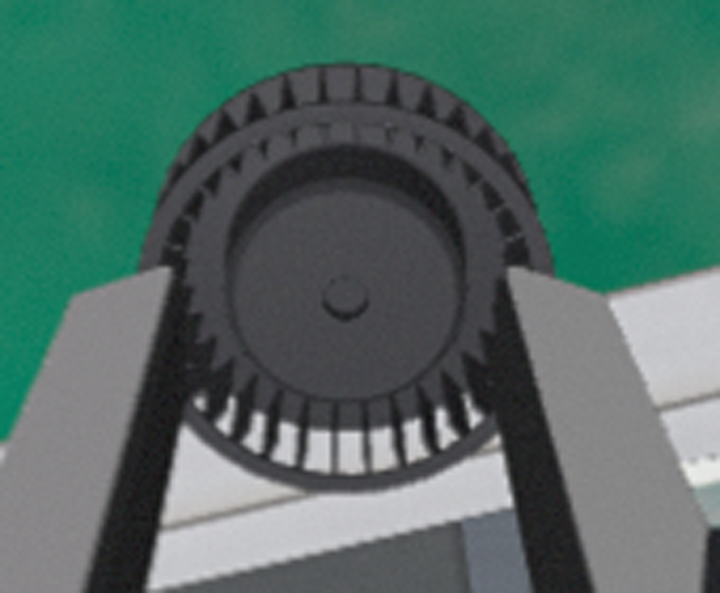

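The visible fingertips seem to end well above where the text puts them: near TCP height, over the impeller's top. That explains the empty close. I'll measure the real tip against the TCP in w2 and w1.

Run:
```python
from h import *
for n,tcp,box in (('w1',(495,-5.4,205.4),(195,460,255,300)),('w2',(447,-53.4,126.7),(225,430,255,300))):
    im,d,ci=load(n); u0,u1,v0,v1=box
    vv,uu=np.mgrid[v0:v1,u0:u1]; uv=np.c_[uu.ravel(),vv.ravel()]
    P=pts(ci,uv,d)-np.array(tcp); ok=(d[uv[:,1],uv[:,0]]>0)&(P[:,2]>-60)&(abs(P[:,1])<70)&(P[:,2]<40)
    for side in (1,-1):
        m=ok&(P[:,1]*side>0)
        q=P[m]; o=np.argsort(q[:,2])[:8]; print(n,side,m.sum()); print(np.c_[uv[m][o],q[o].round(1)])
im,d,ci=load('w3'); print(d[260:330:6,284].round(0),d[260:330:6,366].round(0), d[255:345:8,300].round())
s=manip.read_state(); print(s['joints'])
```

```text
w1 1 1048
[[235.  292.   -3.4  47.4  -1.9]
 [228.  268.   10.1  50.2  -1.9]
 [234.  278.    4.7  47.4  -1.7]
 [235.  294.   -4.3  47.4  -1.4]
 [234.  281.    3.2  47.4  -1.2]
 [229.  268.   10.4  49.5  -1.2]
 [230.  268.   10.4  48.9  -1.2]
 [235.  291.   -2.4  47.2  -1.1]]
w1 -1 1068
[[416.  280.    3.6 -47.2  -1.5]
 [416.  278.    4.8 -47.   -1.2]
 [422.  268.   10.4 -49.7  -1.1]
 [416.  282.    2.7 -47.1  -1. ]
 [420.  268.   10.5 -48.6  -0.9]
 [415.  299.   -6.8 -47.2  -0.7]
 [415.  292.   -2.8 -46.9  -0.7]
 [423.  268.   10.6 -50.1  -0.6]]
w2 1 796
[[245.  268.   10.3  41.2  -1.5]
 [248.  268.   10.3  39.7  -1.5]
 [248.  270.    9.3  39.6  -1.2]
 [253.  293.   -3.5  37.8  -1.1]
 [251.  271.    8.9  38.1  -1. ]
 [251.  275.    6.7  38.2  -1. ]
 [251.  277.    5.6  38.3  -0.9]
 [252.  289.   -1.1  38.1  -0.9]]
w2 -1 912
[[401.  268.    9.9 -39.1  -2.1]
 [401.  270.    9.1 -39.   -1.5]
 [397.  289.   -1.5 -37.5  -1.3]
 [404.  268.   10.3 -40.5  -1.2]
 [398.  272.    8.1 -37.5  -1.2]
 [398.  273.    7.6 -37.5  -0.9]
 [397.  290.   -1.8 -37.4  -0.9]
 [397.  291.   -2.3 -37.4  -0.7]]
[201. 210. 189. 182. 176. 174. 175. 174. 173. 175. 175. 243.] [203. 206. 186. 183. 175. 170. 170. 171. 169. 170. 171. 957.] [219. 207. 207. 209. 226. 227. 219. 210. 244. 235. 237. 742.]
[-2.08612254e-01  3.17995251e-01  1.96066435e+00  1.40593041e-05
  8.62921820e-01  1.36241606e+00]
```

Both views put the tips at TCP height (within about 1 mm), not 25 mm ahead of it. From here I'll use tip z ≈ TCP z. I'll reopen, go down to TCP z ≈ 9 and close.

Call:
step_arm:
  series: [0,0,0,0,0.2,0,0,0,0,0.2,0,0,0,0,0.2,0,0,0,0,0.2,0,0,0,0,0.2,0.5,0,-8,0,0.2,0,0,-8,0,0.2,0,0,-7,0,0.2,0,0,0,0,0.2,0,0,0,0,0.6,0,0,0,0,0.6,0,0,0,0,0.6,0,0,0,0,0.6,0,0,0,0,0.6]
  squeeze: 15

```text
clock: 5.85
eef_pos: [444.6, -56.6, 8.8]
eef_rot: [3.142, -0.0, -0.0]
wrist_force: [-0.4, 0.2, 2.7]
finger_gap: 56.4
finger_force: 15.0
```

Call:
step_arm:
  series: [0,0,20,0,0.6,0,0,30,0,0.6,31,24,0,0,0.6,31,24,0,0,0.6,31,24,0,0,0.6,31.5,23.5,0,0,0.6,0,0,0,0,0.6,0,0,0,0,0.6]

```text
clock: 6.85
eef_pos: [568.2, 38.7, 58.2]
eef_rot: [3.142, 0.001, -0.0]
wrist_force: [0.5, 0.6, -0.6]
finger_gap: 56.6
finger_force: 15.0
```

Run:
```python
from h import *
s=manip.read_state(); print(s['clock'],s['eef_pos'],s['finger_gap'])
im,d,ci=grab('wrist','w4.png')
```

```text
6.85 [568.18621151  38.69196367  58.18137752] 56.555402935111964
```

View pics/w4.png

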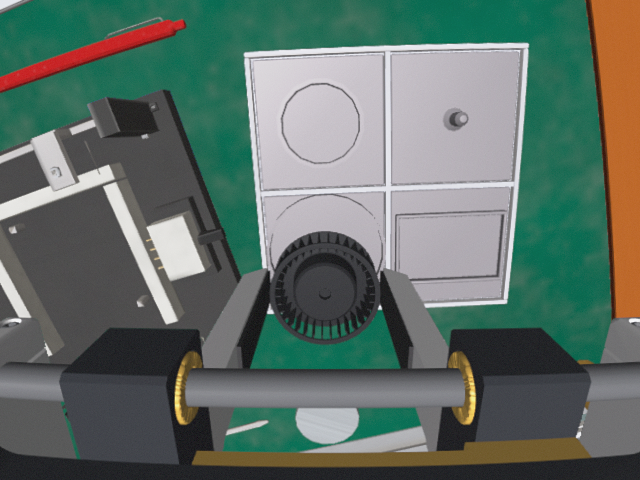

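The impeller is held at (325,293). The large rim around it is visible, and the small rim is at (320,123), post (456,118) and rectangle (449,246). I'll refine the caddy from this view and lower at the same time.

Run:
```python
from h import *
im,d,ci=load('w4'); g=cv2.cvtColor(im,cv2.COLOR_BGR2GRAY)
# outer caddy corners via green mask boundary
h,s,v=hsv(im)
m=((s<60)&(v>120)).astype(np.uint8); w=np.zeros_like(m); cv2.rectangle(w,(238,40),(535,310),1,-1)
c=blob((m*w)>0,(388,150),5); P=plane(ci,c,9)[:,:2]
hull=cv2.convexHull(P.astype(np.float32)); rc=cv2.minAreaRect(hull); print(rc)
# small rim circle
e=cv2.HoughCircles(cv2.GaussianBlur(g[60:185,265:380],(3,3),0),cv2.HOUGH_GRADIENT,1,50,param1=60,param2=15,minRadius=30,maxRadius=48)
print(e); 
if e is not None: u=e[0,0,:2]+[265,60]; print('wp',plane(ci,[u],14).round(1))
print('post top',plane(ci,[(460,118)],22).round(1),'foot',plane(ci,[(452,121)],6).round(1))
# rectangle inner corners
cr=np.array([(398,214),(503,211),(499,279),(397,280)]); q=plane(ci,cr,11)[:,:2];print(q.round(1),q.mean(0))
```

```text
((610.9235229492188, 9.257369995117188), (165.3231658935547, 182.29705810546875), 2.3049802780151367)
[[[54.5 63.5 40.8]]]
wp [[650.4  41.8  14. ]]
post top [[653.8 -36.4  22. ]] foot [[652.5 -37.3   6. ]]
[[596.5  -6.5]
 [598.6 -72.7]
 [552.8 -76.1]
 [552.5  -8.2]] [575.1050141  -40.86964971]
```

Call:
step_arm:
  series: [1,0,-20,0,0.6,0,0,-12,0,0.6,0,0,-8,0,0.6,0,0,-3,0,0.6,0,0,0,0,0.6,0,0,0,0,0.6]

```text
clock: 7.65
eef_pos: [570.2, 38.9, 16.1]
eef_rot: [-3.142, -0.001, -0.0]
wrist_force: [0.0, 0.1, -1.2]
finger_gap: 56.2
finger_force: 15.0
```

Call:
step_arm:
  series: [0,0,-1.2,0,0.6,0,0,0,0,0.25,0,0,0,0,0.25,0,0,0,0,0.25,0,0,15,0,0.25,0,0,50,0,0.25,0,0,60,0,0.25,0,0,10,0,0.25]

```text
clock: 8.65
eef_pos: [571.6, 39.0, 154.8]
eef_rot: [-3.142, -0.008, -0.0]
wrist_force: [0.3, -0.0, -0.9]
finger_gap: 70.8
finger_force: 0.0
```

Call:
step_arm:
  series: [0,31,0,0.157,0.25,0,31,0,0.157,0.25,0,31,0,0.157,0.25,0,31,0,0.157,0.25,0,31,0,0.157,0.25,0,31,0,0.157,0.25,0,31,0,0.157,0.25,0,31,0,0.157,0.25,0,31,0,0.157,0.25,7,31,0,0.158,0.25,0,0,0,0,0.25,0,0,0,0,0.25]

```text
clock: 10.15
eef_pos: [576.7, 348.3, 149.2]
eef_rot: [-3.141, 0.001, 1.569]
wrist_force: [0.2, -0.8, 0.0]
finger_gap: 70.4
finger_force: 0.0
```

Run:
```python
from h import *
s=manip.read_state(); print(s['clock'],s['eef_pos'],s['eef_rot'],s['finger_gap'])
im,d,ci=grab('wrist','w5.png')
im,d,ci=grab('top','top5.png')
```

```text
10.15 [576.73079624 348.3020704  149.15845021] [-3.14090656e+00  5.31032960e-04  1.56869169e+00] 70.38577057430238
```

View pics/w5.png

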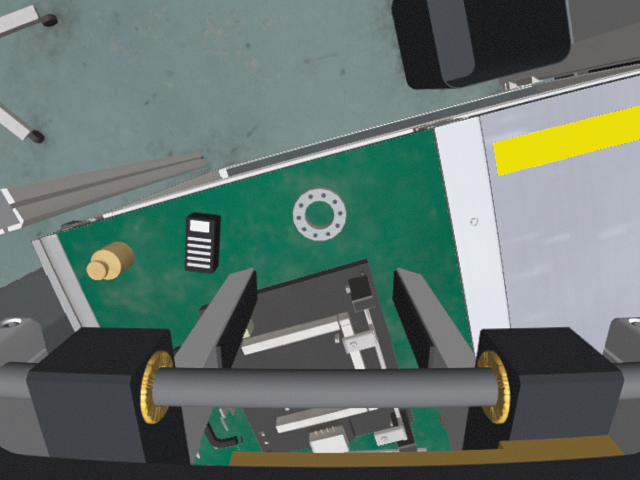

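w5 shows the bearing at (320,214), module (203,242), weight (110,261). I'll measure all three here, triangulating with the top view.

```bash
cat > m5.py <<'E'
from h import *
im,d,ci=load('w5'); it,dt,ct=load('top5')
def green(im): h,s,v=hsv(im); return (h>55)&(h<95)&(s>80)
def obj(im,seed,r):
    w=np.zeros(im.shape[:2],np.uint8); cv2.circle(w,seed,r,1,-1); return blob((~green(im))&(w>0),seed)
cb=obj(im,(320,214),34); ct_=obj(it,(187,218),16)
for z in (7,14): print('bearing',z,circ(plane(ci,cb,z)),'top',circ(plane(ct,ct_,z)))
print('tri',tri(ci,cv2.fitEllipse(cb)[0],ct,cv2.fitEllipse(ct_)[0]))
h,s,v=hsv(im); print('depth bearing',np.median(pts(ci,cb*0.75+.25*cb.mean(0),d)[:,2]))
cm=obj(im,(203,242),40); cmt=obj(it,(196,270),20)
for z in (10,20): print('mod',z,cv2.minAreaRect(plane(ci,cm,z)[:,:2].astype(np.float32)),'top',cv2.minAreaRect(plane(ct,cmt,z)[:,:2].astype(np.float32)))
# white patch and bars (top face)
w=np.zeros_like(v); cv2.fillPoly(w,[cm.astype(np.int32)],1); pw=np.argwhere((v>150)&(w>0))[:,::-1]
print('white rect z20',cv2.minAreaRect(plane(ci,pw,20)[:,:2].astype(np.float32)))
print('mod top depth',np.median(pts(ci,pw,d)[:,2]))
cw=obj(im,(110,261),34); hh=(h>10)&(h<35)&(s>60); w=np.zeros_like(v); cv2.circle(w,(110,261),40,1,-1)
cw=blob(hh&(w>0),(110,261)); print('weight bbox',cv2.boundingRect(cw))
P=pts(ci,cw.mean(0)+.6*(cw-cw.mean(0)),d); print(P[:,2].max())
# weight base circle: from top cam
ht,st,vt=hsv(it); w=np.zeros_like(vt); cv2.circle(w,(200,313),16,1,-1); cwt=blob((ht>10)&(ht<35)&(st>60)&(w>0),(200,313)); print('top weight z25',circ(plane(ct,cwt,25)), 'w5', plane(ci,[cw.mean(0)],15),'knobtop',plane(ci,[(97,270)],42))
E
python3 m5.py
```

```text
bearing 7 (array([573.00015514, 354.12049752]), np.float64(23.869984489372428)) top (array([571.98970059, 362.00828995]), np.float64(28.379007885216453))
bearing 14 (array([573.11066394, 355.70995502]), np.float64(23.348643540601905)) top (array([570.5955332 , 360.01056854]), np.float64(28.154192358223682))
tri [571.38562348 357.8900894   18.17699116]
depth bearing 13.814315953822387
mod 10 ((467.8797912597656, 328.338134765625), (54.83258056640625, 29.795106887817383), 82.68609619140625) top ((465.5749816894531, 335.08795166015625), (81.05045318603516, 68.92371368408203), 29.536418914794922)
mod 20 ((471.35003662109375, 331.4422912597656), (53.10556411743164, 28.8566837310791), 82.68614196777344) top ((464.7848815917969, 332.530029296875), (80.13007354736328, 68.14105224609375), 29.536460876464844)
white rect z20 ((468.43865966796875, 330.83734130859375), (42.15230178833008, 20.309833526611328), 84.00736999511719)
mod top depth 19.913020168147597
weight bbox (86, 242, 48, 38)
327.5002250913731
top weight z25 (array([382.44514479, 313.96109903]), np.float64(30.268787540183144)) w5 [[382.63832663 312.70746439  15.        ]] knobtop [[386.9623903  314.75489208  42.        ]]
```

Call:
step_arm:
  series: [-3.5,6.5,-50,0,0.25,0,0,-50,0,0.25,0,0,-25,0,0.25,0,0,0,0,0.25,0,0,-14,0,0.25,0,0,-6,0,0.25,0,0,0,0,0.25,0,0,0,0,0.7,0,0,0,0,0.7,0,0,0,0,0.7,0,0,0,0,0.7,0,0,0,0,0.7]
  squeeze: 25

```text
clock: 11.75
eef_pos: [573.5, 355.5, 4.7]
eef_rot: [3.141, -0.0, 1.571]
wrist_force: [-0.9, -1.0, 3.6]
finger_gap: 45.9
finger_force: 25.0
```

Call:
step_arm:
  series: [0,0,20,0,0.7,0,0,50,0,0.7,0,0,55,0,0.7,0,0,0,0,0.7,8,-39,0,-0.157,0.7,8,-39,0,-0.157,0.7,8,-39,0,-0.157,0.7,8,-39,0,-0.157,0.7,8,-39,0,-0.157,0.7,8,-39,0,-0.157,0.7,8,-39,0,-0.157,0.7,8,-39,0,-0.157,0.7,8,-39,0,-0.157,0.7,8,-41.5,0,-0.157,0.7,0,0,-40,0,0.7,0,0,-35,0,0.7,0,0,0,0,0.7,0,0,0,0,0.7]

```text
clock: 14.0
eef_pos: [654.0, -37.0, 56.0]
eef_rot: [3.141, -0.002, 0.001]
wrist_force: [-0.4, 0.3, -0.7]
finger_gap: 45.8
finger_force: 25.0
```

Run:
```python
from h import *
s=manip.read_state(); print(s['clock'],s['eef_pos'],s['eef_rot'],s['finger_gap'])
im,d,ci=grab('wrist','w6.png')
cv2.imwrite('pics/w6c.png',im[150:390,180:560])
```

```text
14.0 [654.04817314 -37.04551269  56.01273055] [ 3.14139107e+00 -1.63722451e-03  9.21433998e-04] 45.83912438247809
```

View pics/w6c.png

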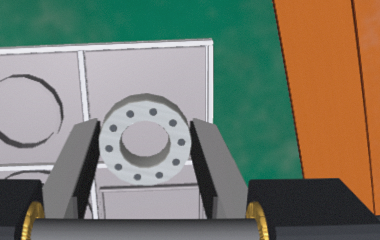

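The bearing is held, with its bore centre at about (325,289) in the full frame.

Run:
```python
from h import *
im,d,ci=load('w6')
w=np.zeros(im.shape[:2],np.uint8); cv2.circle(w,(325,291),50,1,-1)
g=cv2.cvtColor(im,cv2.COLOR_BGR2GRAY)
for z in (65,51): print(plane(ci,[(325,289)],z))
for uv in ((300,270),(350,305),(325,315),(318,262)): print(pts(ci,[uv],d).round(1))
c=np.array([(279,290),(372,290)]); print(plane(ci,c,65))
# bottom and top edges of top ring
print(plane(ci,[(325,258),(325,336)],65))
```

```text
[[657.30760505 -36.90101972  65.        ]]
[[651.07648489 -36.9427279   51.        ]]
[[667.3 -24.8  65.1]]
[[649.  -49.3  65.7]]
[[641.7 -36.9  62.4]]
[[671.5 -33.5  65.3]]
[[656.73628894 -14.27644628  65.        ]
 [656.74842807 -60.03117965  65.        ]]
[[673.41459101 -36.88050054  65.        ]
 [631.1759546  -36.93458394  65.        ]]
```

Call:
step_arm:
  series: [-2,0,-15,0,0.7,0,0,-12,0,0.7,0,0,-8,0,0.7,0,0,-6,0,0.7,0,0,-3.5,0,0.7,0,0,0,0,0.7,0,0,0,0,0.7]

```text
clock: 14.92
eef_pos: [651.6, -37.1, 10.7]
eef_rot: [3.142, -0.0, 0.001]
wrist_force: [-4.7, 0.2, 5.1]
finger_gap: 45.7
finger_force: 25.0
```

Call:
step_arm:
  series: [0,0,0,0,0.38,0,0,0,0,0.38,0,0,0,0,0.38,0,0,10,0,0.38,0,0,50,0,0.38,0,0,60,0,0.38,0,0,20,0,0.38,0,0,0,0,0.38]

```text
clock: 15.92
eef_pos: [652.1, -37.1, 152.1]
eef_rot: [3.141, -0.004, 0.001]
wrist_force: [0.4, 0.1, -0.5]
finger_gap: 58.3
finger_force: 0.0
```

Run:
```python
from h import *
s=manip.read_state(); print(s['clock'],s['eef_pos'])
im,d,ci=grab('wrist','w7.png')
cv2.imwrite('pics/w7c.png',im[100:400,150:560])
```

```text
15.925 [652.07935027 -37.08378961 152.11142428]
```

View pics/w7c.png

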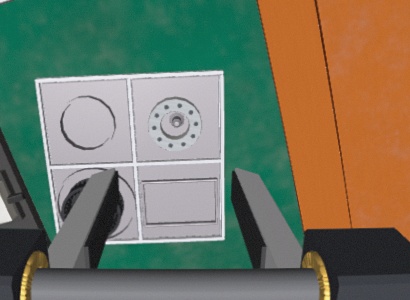

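Call:
step_arm:
  series: [-27,35,0,0.157,0.3,-27,35,0,0.157,0.3,-27,35,0,0.157,0.3,-27,35,0,0.157,0.3,-27,35,0,0.157,0.3,-27,35,0,0.157,0.3,-27,35,0,0.157,0.3,-27,35,0,0.157,0.3,-27,35,0,0.157,0.3,-26,32,0,0.157,0.3,0,0,-20,0,0.3,0,0,0,0,0.3,0,0,0,0,0.3]

```text
clock: 17.6
eef_pos: [382.6, 309.6, 129.8]
eef_rot: [-3.141, 0.0, 1.57]
wrist_force: [0.2, 0.3, -0.3]
finger_gap: 65.7
finger_force: 0.0
```

Run:
```python
from h import *
s=manip.read_state(); print(s['clock'],s['eef_pos'],s['eef_rot'])
im,d,ci=grab('wrist','w8.png')
```

```text
17.6 [382.57130419 309.61157625 129.83902706] [-3.14096782e+00  4.77645434e-04  1.56998026e+00]
```

View pics/w8.png

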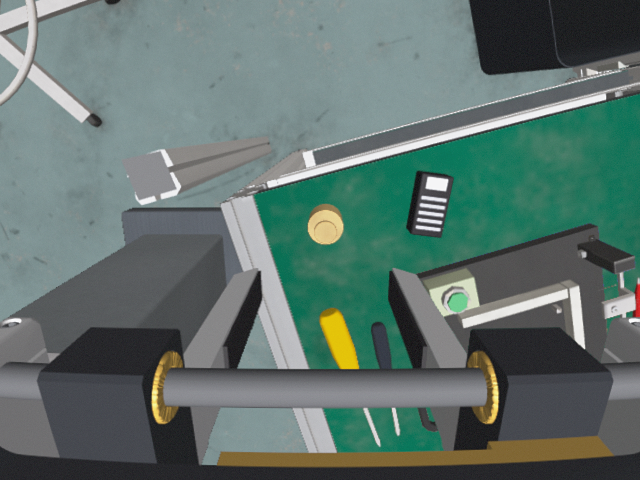

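In w7 the bearing sits round the post and the impeller inside its rim. In w8 the weight is at (325,224) and the module at (431,204).

Run:
```python
from h import *
im,d,ci=load('w8'); i5,d5,c5=load('w5'); h,s,v=hsv(im)
def wt(im,seed,r):
    h,s,v=hsv(im); w=np.zeros_like(v); cv2.circle(w,seed,r,1,-1); return blob((h>10)&(h<30)&(s>60)&(w>0),seed)
c=wt(im,(325,224),30); c2=wt(i5,(110,261),34)
print('centroid tri',tri(ci,c.mean(0),c5,c2.mean(0)), [plane(ci,[c.mean(0)],z)[0].round(1) for z in (15,20,25)])
x,y,w_,h_=cv2.boundingRect(c); print((x,y,w_,h_)); print('foot far',plane(ci,[(x+w_/2,y)],0),'top near y edge z25',plane(ci,[(x+w_/2,y+h_)],25),'sides z25',plane(ci,[(x,y+h_/2),(x+w_,y+h_/2)],25)[:,:2],'sides0',plane(ci,[(x,y+h_/2),(x+w_,y+h_/2)],15)[:,:2])
P=pts(ci,c.mean(0)+.7*(c-c.mean(0)),d); print('depth z max',np.sort(P[:,2])[-3:])
w=np.zeros_like(v); cv2.circle(w,(431,204),42,1,-1); g=(h>55)&(h<95)&(s>80)
cm=blob((~g)&(w>0),(431,204)); w2=np.zeros_like(v); cv2.fillPoly(w2,[cm.astype(np.int32)],1)
pw=np.argwhere((v>150)&(w2>0)&(w>0))[:,::-1].astype(np.float32)
print('mod z10',cv2.minAreaRect(plane(ci,cm,10)[:,:2].astype(np.float32)));print('white z20',cv2.minAreaRect(plane(ci,pw,20)[:,:2].astype(np.float32)),'topz',np.median(pts(ci,pw,d)[:,2]))
q=cv2.minAreaRect(cm); q5=cv2.minAreaRect(pw); print(q,q5)
```

```text
centroid tri [384.03190197 313.77948098  17.4687343 ] [array([384. , 313.3,  15. ]), array([384. , 314.6,  20. ]), array([384. , 315.9,  25. ])]
(308, 204, 36, 40)
foot far [[384.81262587 326.73858942   0.        ]] top near y edge z25 [[384.73620748 299.48031853  25.        ]] sides z25 [[370.67683609 315.84781091]
 [398.78983123 315.82799014]] sides0 [[370.21352928 313.29398952]
 [399.31936756 313.27346875]]
depth z max [42.11185344 42.92813307 42.92813307]
mod z10 ((468.73175048828125, 328.1805419921875), (51.64187240600586, 30.282943725585938), 82.87242126464844)
white z20 ((468.4441833496094, 330.8741760253906), (42.38597106933594, 20.511350631713867), 83.46326446533203) topz 19.89110338833757
((429.2467041015625, 204.26791381835938), (36.85486602783203, 63.658409118652344), 10.491477012634277) ((432.3846130371094, 203.576904296875), (25.29897689819336, 54.324161529541016), 11.309932708740234)
```

Call:
step_arm:
  series: [2,3.5,-40,0,0.3,0,0,-40,0,0.3,0,0,-20,0,0.3,0,0,-12,0,0.3,0,0,-6.5,0,0.3,0,0,0,0,0.3,0,0,0,0,0.85,0,0,0,0,0.85,0,0,0,0,0.85,0,0,0,0,0.85,0,0,0,0,0.85,0,0,0,0,0.85]
  squeeze: 35

```text
clock: 19.15
eef_pos: [384.3, 313.5, 11.5]
eef_rot: [-3.141, 0.0, 1.571]
wrist_force: [-1.7, -0.4, 3.7]
finger_gap: 26.8
finger_force: 35.0
```

Call:
step_arm:
  series: [0,0,20,0,0.85,0,0,50,0,0.85,0,0,55,0,0.85,0,0,0,0,0.85,26.5,-27,0,-0.157,0.85,26.5,-27,0,-0.157,0.85,26.5,-27,0,-0.157,0.85,26.5,-27,0,-0.157,0.85,26.5,-27,0,-0.157,0.85,26.5,-27,0,-0.157,0.85,26.5,-27,0,-0.157,0.85,26.5,-27,0,-0.157,0.85,26.5,-27,0,-0.157,0.85,27,-28.5,0,-0.157,0.85,0,0,-40,0,0.85,0,0,-30,0,0.85,0,0,0,0,0.85,0,0,0,0,0.85]

```text
clock: 21.4
eef_pos: [650.3, 42.0, 67.1]
eef_rot: [3.142, -0.001, 0.001]
wrist_force: [0.5, 0.1, -2.1]
finger_gap: 26.7
finger_force: 35.0
```

Run:
```python
from h import *
s=manip.read_state(); print(s['clock'],s['eef_pos'],s['eef_rot'],s['finger_gap'])
im,d,ci=grab('wrist','w9.png'); h,sa,v=hsv(im); w=np.zeros_like(v); cv2.circle(w,(325,285),45,1,-1); c=blob((h>10)&(h<30)&(sa>60)&(w>0),(325,285))
b=cv2.boundingRect(c); print(b,cv2.contourArea(c)); t=s['eef_pos'][2]-11.5
print('axis@mid',plane(ci,[c.mean(0)],t+18)); print('foot far edge',plane(ci,[(b[0]+b[2]/2,b[1])],t),'near top25',plane(ci,[(b[0]+b[2]/2,b[1]+b[3])],t+25))
```

```text
21.4 [650.27999051  42.00544518  67.12171649] [ 3.14156830e+00 -7.73606611e-04  9.47000491e-04] 26.688563088166763
(296, 254, 58, 76) 3299.5
axis@mid [[651.56592787  42.30770591  73.62171649]]
foot far edge [[664.73932488  42.09549601  55.62171649]] near top25 [[633.4939125   42.11297168  80.62171649]]
```

Call:
step_arm:
  series: [0,0,-20,0,0.85,0,0,-15,0,0.85,0,0,-8,0,0.85,0,0,-5,0,0.85,0,0,-1.5,0,0.85,0,0,0,0,0.85,0,0,0,0,0.85]

```text
clock: 22.32
eef_pos: [650.2, 42.0, 17.6]
eef_rot: [-3.142, -0.001, 0.001]
wrist_force: [-2.2, -0.3, 5.4]
finger_gap: 26.5
finger_force: 35.0
```

Call:
step_arm:
  series: [0,0,0,0,0.5,0,0,0,0,0.5,0,0,0,0,0.5,0,0,10,0,0.5,0,0,50,0,0.5,0,0,60,0,0.5,0,0,15,0,0.36,0,0,0,0,0.36]

```text
clock: 23.32
eef_pos: [650.1, 42.0, 152.8]
eef_rot: [-3.142, -0.002, 0.001]
wrist_force: [0.2, 0.7, -0.8]
finger_gap: 59.8
finger_force: 0.0
```

Run:
```python
from h import *
s=manip.read_state(); print(s['clock'],s['eef_pos'])
im,d,ci=grab('wrist','w10.png'); h,sa,v=hsv(im); w=np.zeros_like(v); w[100:275]=1; c=blob((h>10)&(h<30)&(sa>60)&(w>0)&(abs(np.arange(640)-325)<80))
print(cv2.boundingRect(c)); print('axis',plane(ci,[c.mean(0)],24)); print(max(pts(ci,c.mean(0)+.5*(c-c.mean(0)),d)[:,2]))
```

```text
23.325 [650.12346621  41.96819037 152.75153804]
(308, 205, 34, 38)
axis [[651.9222112   41.99130331  24.        ]]
331.26513876551337
```

Call:
step_arm:
  series: [-18,29,0,0.145,0.36,-18,29,0,0.145,0.36,-18,29,0,0.145,0.36,-18,29,0,0.145,0.36,-18,29,0,0.145,0.36,-18,29,0,0.145,0.36,-18,29,0,0.145,0.36,-18,29,0,0.145,0.36,-18,29,0,0.145,0.36,-19.5,26,0,0.147,0.36,0,0,-40,0,0.36,0,0,0,0,0.36,0,0,0,0,0.36]

```text
clock: 25.0
eef_pos: [468.6, 328.7, 112.2]
eef_rot: [-3.141, 0.0, 1.452]
wrist_force: [1.1, 0.3, 0.3]
finger_gap: 60.1
finger_force: 0.0
```

Run:
```python
from h import *
s=manip.read_state(); print(s['clock'],s['eef_pos'],s['eef_rot'])
im,d,ci=grab('wrist','w11.png'); h,s,v=hsv(im); w=np.zeros_like(v); w[120:265,255:395]=1; g=(h>55)&(h<95)&(s>80)
cm=blob((v<90)&(~g)&(w>0),(325,210),15); w2=np.zeros_like(v); cv2.fillPoly(w2,[cm.astype(np.int32)],1)
pw=np.argwhere((v>150)&(w2>0))[:,::-1].astype(np.float32)
print(cv2.boundingRect(cm),'mod z10',cv2.minAreaRect(plane(ci,cm,10)[:,:2].astype(np.float32)),'z20',cv2.minAreaRect(plane(ci,cm,20)[:,:2].astype(np.float32)));print('white z20',cv2.minAreaRect(plane(ci,pw,20)[:,:2].astype(np.float32)))
```

```text
25.0 [468.63731086 328.69986127 112.1526471 ] [-3.14106963e+00  4.43248684e-04  1.45215672e+00]
(306, 200, 35, 65) mod z10 ((468.2967834472656, 328.76312255859375), (51.90861892700195, 26.112735748291016), 82.8147964477539) z20 ((468.6793518066406, 331.54107666015625), (50.05805587768555, 25.18181800842285), 82.81482696533203)
white z20 ((468.9634094238281, 330.8358459472656), (42.11213684082031, 19.917465209960938), 82.58951568603516)
```

Call:
step_arm:
  series: [0,1,-40,0,0.36,0,0,-35,0,0.36,0,0,-15,0,0.36,0,0,-9,0,0.36,0,0,-5,0,0.36,0,0,0,0,0.36,0,0,0,0,0.85,0,0,0,0,0.85,0,0,0,0,0.85,0,0,0,0,0.85,0,0,0,0,0.85,0,0,0,0,0.85]
  squeeze: 20

```text
clock: 26.55
eef_pos: [468.5, 330.0, 8.0]
eef_rot: [3.142, -0.0, 1.453]
wrist_force: [-0.8, 0.2, 1.7]
finger_gap: 26.0
finger_force: 20.0
```

Call:
step_arm:
  series: [0,0,20,0,0.85,0,0,50,0,0.85,0,0,60,0,0.85,0,0,0,0,0.85,13,-46,0,0.02,0.85,13,-46,0,0.02,0.85,13,-46,0,0.02,0.85,13,-46,0,0.02,0.85,13,-46,0,0.02,0.85,13,-46,0,0.02,0.85,13,-46,0,0.02,0.85,14,-49,0,0.02,0.85,0,0,-40,0,0.85,0,0,-35,0,0.85,0,0,0,0,0.85,0,0,0,0,0.85]

```text
clock: 28.55
eef_pos: [573.9, -41.0, 63.8]
eef_rot: [3.141, 0.0, 1.613]
wrist_force: [0.4, 0.0, -0.4]
finger_gap: 25.2
finger_force: 20.0
```

Run:
```python
from h import *
s=manip.read_state(); print(s['clock'],s['eef_pos'],s['eef_rot'],s['finger_gap'])
im,d,ci=grab('wrist','w12.png'); h,sa,v=hsv(im); w=np.zeros_like(v); w[210:380,290:365]=1; t=s['eef_pos'][2]-8
pw=np.argwhere((v>150)&(w>0))[:,::-1].astype(np.float32); P=pts(ci,pw,d); k=abs(P[:,2]-t-20)<4; print(k.sum(),P[k].min(0),P[k].max(0),cv2.minAreaRect(P[k][:,:2].astype(np.float32)))
```

```text
28.55 [573.86089218 -41.00281758  63.84927062] [3.14074696e+00 1.63591037e-04 1.61299624e+00] 25.231296746488788
1633 [564.81941166 -61.94073509  73.77424832] [585.47564694 -18.75281941  77.90962419] ((574.8364868164062, -40.23628234863281), (20.02322769165039, 42.434112548828125), 2.951695680618286)
```

Call:
step_arm:
  series: [0,0,-20,0,0.85,0,0,-15,0,0.85,0,0,-8,0,0.85,0,0,-5,0,0.85,0,0,-1.5,0,0.85,0,0,0,0,0.85,0,0,0,0,0.85,0,0,0,0,0.5,0,0,0,0,0.5,0,0,0,0,0.5,0,0,10,0,0.5,0,0,40,0,0.5,0,0,50,0,0.5,-60,0,30,0,0.5,-40,0,0,0,0.5,0,0,0,0,0.5,0,0,0,0,0.5]

```text
clock: 30.72
eef_pos: [478.2, -41.1, 142.1]
eef_rot: [3.14, 0.0, 1.613]
wrist_force: [0.1, -0.9, 0.1]
finger_gap: 47.3
finger_force: 0.0
```

Run:
```python
from h import *
s=manip.read_state(); print(s['clock'],s['eef_pos'],s['wrist_force'])
it,dt,_=grab('top','top13.png'); i2,d2,_=grab('scene','s13.png')
cv2.imwrite('pics/f.png',np.hstack([cv2.resize(it[150:310,310:460],(375,400),interpolation=cv2.INTER_CUBIC),cv2.resize(i2[160:270,250:420],(425,400),interpolation=cv2.INTER_CUBIC)]))
```

```text
30.725 [478.19685968 -41.13129849 142.10386882] [ 0.06230617 -0.89613309  0.1037085 ]
```

View pics/f.png

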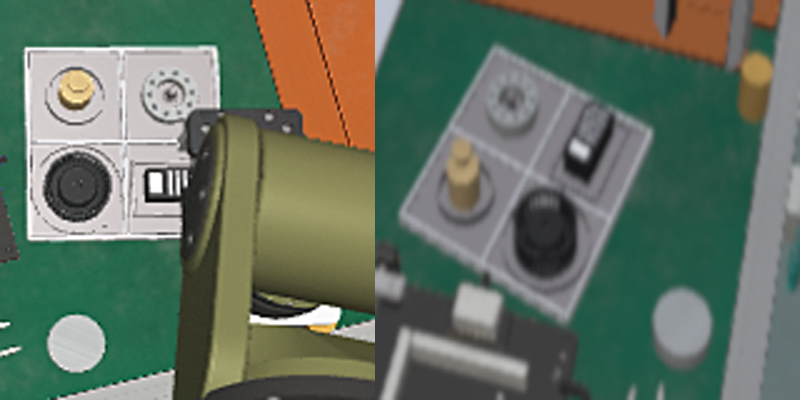

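The weight, bearing and impeller each show in their pockets, and the module lies inside the rectangle. The disc and plug haven't moved. I'll do a quick check of heights and tilt before handing in.

Run:
```python
from h import *
for n in('top13','s13'):
    im,d,_=(cv2.imread(f'pics/{n}.png'),)+tuple([None]*2); z=np.load(f'pics/{n}.npz',allow_pickle=True); d=z['d']; ci=z['ci'][0]
    vv,uu=np.mgrid[0:480,0:640]; uv=np.c_[uu.ravel(),vv.ravel()]; P=pts(ci,uv,d)
    for k,(x,y,r0,r1) in dict(bearing=(653,-37,14,22),module=(574,-41,0,11),imp=(569.5,39,0,27),weight=(650,42,0,14)).items():
        rr=np.hypot(P[:,0]-x,P[:,1]-y); m=(rr>r0)&(rr<r1)&(P[:,2]<70)&(P[:,2]>3); Q=P[m]; t=Q[:,2]>np.percentile(Q[:,2],30); A=np.c_[Q[t][:,:2]-[x,y],np.ones(t.sum())]
        c=np.linalg.lstsq(A,Q[t][:,2],rcond=None)[0]; print(n,k,m.sum(),'z50/90/max',np.percentile(Q[:,2],[50,90,100]).round(1),'tilt',c[:2].round(3))
```

```text
top13 bearing 178 z50/90/max [19.6 21.3 23.5] tilt [0.012 0.008]
top13 module 76 z50/90/max [25.7 28.1 29.2] tilt [-0.054 -0.014]
top13 imp 557 z50/90/max [20.8 26.  29. ] tilt [ 0.005 -0.022]
top13 weight 158 z50/90/max [33.9 47.4 51.6] tilt [ 0.203 -0.005]
s13 bearing 141 z50/90/max [18.  19.8 21. ] tilt [-0.024  0.015]
s13 module 58 z50/90/max [25.4 27.5 28. ] tilt [-0.045 -0.032]
s13 imp 516 z50/90/max [21.2 25.3 28.3] tilt [-0.006 -0.012]
s13 weight 211 z50/90/max [31.1 46.4 49.2] tilt [ 0.368 -0.577]
```

All four tops are at the seated heights (bearing 20, module 26, impeller 26, weight 48 mm) and sit flat.

```bash
python3 -c "
from cell import manip
print(manip.sign_off())"
```

```text
the job is handed in; nothing more can be done
None
```

I packed the impeller, bearing, knobbed weight and module into their pockets in that order, left the disc and plain plug untouched, and handed the job in at about 31 s; the judge's verdict isn't shown.

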